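# Pack the ring boxes from the drawer and close the carton

## Task

Pull the bench cabinet's drawer out to its stop and move every ring box in it into the open shipping carton, side by side on its floor. Push the drawer fully shut again, and once all the boxes are in, close the carton: first fold both short end flaps down flat while the long flaps are still open, then fold both long flaps down flat over them. Leave the tools and the soldering brick where they lie.

Things in the scene. Friction and masses are not known exactly. Their poses are not given: they have to be found in the camera images.
- drawer (a joint): the cabinet's one drawer, a slide: 0 = shut, 0.15 m = out at its stop. It slides along the cabinet's own -x (towards the robot); about 1 N of friction, no latch, stays where it is left. When out at its stop all of the inside but the rearmost 10 mm lies in the open, before the front edge of the cabinet's top, which lies 85 mm in front of the cabinet's origin
- drawer_floor (a point): centre of the drawer's inside at the height of its floor, 68 mm above the table; inside 160 mm (along x) by 220 mm (along y); side and back walls, and a rib 30 mm wide down the middle (along x) that parts it into a left and a right half, stand only 16 mm above that floor; the front panel reaches from 63 to 117 mm above the table and is 15 mm thick
- drawer_handle (a point): middle of the drawer's brass bar handle: a level bar along the cabinet's y, 11 mm thick and 110 mm long, its axis 35 mm in front of the drawer's front panel, 105 mm above the table (25 mm below the cabinet's top), free to be gripped from above. Its two round posts stand 47 mm either side of the middle. Its x axis points from the handle towards the cabinet
- cabinet: low wooden bench cabinet, 200 mm deep (x), 250 mm wide (y), 130 mm high, fixed to the bench; its origin is the centre of its underside, its front (with the drawer) looks along its own -x, 100 mm from the origin. The bottom 58 mm is a solid plinth
- carton: open brown cardboard shipping carton fixed to the bench: outside 120 mm (its x) by 210 mm (its y) by 65 mm high without flaps, walls and floor 4 mm thick; origin at the centre of its underside. Four flaps, each 57 mm long from hinge to free edge and 3 mm thick, hinge at its rim
- flap_end_left (a joint): end flap (short side, 116 mm wide) on the carton's +y end; hinge angle in rad: 0 = folded flat, 1.57 = upright, 2.4 = outward limit; starts leaning outward at 1.9 to 2.3. Stiff crease: it stays where it is put and yields to less than 1 N at the free edge. Its underside when flat is 65 mm above the table. Flaps pass through one another
- flap_end_left_hinge (a point): middle of the hinge line of that flap, at the carton's rim, at half the flap's thickness
- flap_end_right (a joint): end flap (short side, 116 mm wide) on the carton's -y end; hinge angle in rad: 0 = folded flat, 1.57 = upright, 2.4 = outward limit; starts leaning outward at 1.9 to 2.3. Stiff crease: it stays where it is put and yields to less than 1 N at the free edge. Its underside when flat is 65 mm above the table. Flaps pass through one another
- flap_end_right_hinge (a point): middle of the hinge line of that flap, at the carton's rim, at half the flap's thickness
- flap_long_near (a joint): long flap (210 mm wide) on the carton's -x side, nearer the robot; hinge angle in rad: 0 = folded flat, 1.57 = upright, 2.4 = outward limit; starts leaning outward at 1.9 to 2.3. Stiff crease: it stays where it is put and yields to less than 1 N at the free edge. Its underside when flat is 68.5 mm above the table. Flaps pass through one another
- flap_long_near_hinge (a point): middle of the hinge line of that flap, at the carton's rim, at half the flap's thickness
- flap_long_far (a joint): long flap (210 mm wide) on the carton's +x side, farther from the robot; hinge angle in rad: 0 = folded flat, 1.57 = upright, 2.4 = outward limit; starts leaning outward at 1.9 to 2.3. Stiff crease: it stays where it is put and yields to less than 1 N at the free edge. Its underside when flat is 68.5 mm above the table. Flaps pass through one another
- flap_long_far_hinge (a point): middle of the hinge line of that flap, at the carton's rim, at half the flap's thickness
- ringbox0: small dark wooden ring box, closed, brass clasp on its -x face: 38 mm (its x) by 46 mm (its y) by 44 mm high, 60 to 110 g, rigid; origin at the centre of its underside, z up. Starts standing in the drawer. Between two and four of these boxes are there; the others are absent
- ringbox1: small dark wooden ring box, closed, brass clasp on its -x face: 38 mm (its x) by 46 mm (its y) by 44 mm high, 60 to 110 g, rigid; origin at the centre of its underside, z up. Starts standing in the drawer. Between two and four of these boxes are there; the others are absent
- ringbox2: small dark wooden ring box, closed, brass clasp on its -x face: 38 mm (its x) by 46 mm (its y) by 44 mm high, 60 to 110 g, rigid; origin at the centre of its underside, z up. Starts standing in the drawer. Between two and four of these boxes are there; the others are absent
- ringbox3: small dark wooden ring box, closed, brass clasp on its -x face: 38 mm (its x) by 46 mm (its y) by 44 mm high, 60 to 110 g, rigid; origin at the centre of its underside, z up. Starts standing in the drawer. Between two and four of these boxes are there; the others are absent
- hammer: bench hammer lying on the bench beyond the carton, 240 mm long; leave alone
- pliers: red-handled pliers lying on the bench between robot and work, 145 mm long; leave alone
- brick: white soldering brick, 100 by 100 by 32 mm, on the bench beyond and between carton and cabinet; leave alone
Not all that is in view belongs to the job. There is more than one size of the carton; the job needs the largest.

How it is judged:
By the outcome, as a careful person would: the job done as asked, in the order asked, and still so for the second after the job is handed in, with the robot touching nothing.
Of ringbox0, ringbox1, ringbox2, ringbox3 only 2 to 4 are there at a start; the rules pass over those that are not, and their reading is None.
At some moment in a run one of ringbox0, ringbox1, ringbox2, ringbox3 may be knocked a few centimetres aside while the robot is not near it.
Once in a run the grip may slacken for a moment while it holds something.
It also fails if it takes over 210 s, if anything falls off the work surface, if the arm or the gripper's body presses on something with over 40 N, if the wrist force passes 120 N, or if a joint passes its speed limit or range.

## Robot

A 6-joint arm with a two-finger parallel gripper is mounted at the origin on the work surface. World frame = base frame: x ahead of the robot, y to its left, z up, the work surface at z = 0. Lengths are in m, angles in rad, forces in N, time in s.
With the tool pointing down it reaches from about 0.35 to 0.95 m from the base axis. Payload 17.4 kg.
Tool frame: the origin (TCP) lies at the very end of the fingers, on their centre line; the grasp point (between the pads) lies 19 mm behind it; z points along the fingers, y is the line along which they close (so a half turn about z gives the same grasp; the last joint's range is limited). The gripper opens to 93 mm and grips with 3 to 60 N. Pads are 15 mm wide; open, the fingers measure 128 mm over their backs; the gripper's body (75 mm by 188 mm) begins 65 mm behind the grasp point.
Start: joints at [-1.385, 0.116, 1.442, -0, 1.584, -0.038], TCP at [0.15, -0.658, 0.181] pointing down, gripper open.
Joint ranges: [-2.83, 2.83], [-0.83, 2.19], [0.07, 2.5], [-1.14, 4.28], [0.01, 3], [-2.97, 2.97]. Speed limits (rad/s): [1.89, 1.89, 2.22, 3.14, 3.14, 3.14].

## Interface

Orientations are given as a unit quaternion [w, x, y, z].
In Python, from workcell import r gives the robot as it stands.
- The arm moves only by the tool arm_command, never from a script. Its argument "series" is a list of rows, each a list of 5 numbers: the shift along the tool's x, y, z in units of 40 mm (1.0 is 40 mm), then the turn about the tool's z in units of 10 degrees (1.0 is 10 degrees), then the opening, from 0 (shut) to 1 (fully open). In form: [[tx, ty, tz, yaw, gripper], ...]. A call has 1 to 12 rows; each row is the pose to reach, as a shift and turn from the pose commanded when the call began, along the tool's axes at that moment; what a row does not reach only later rows make up. A row lasts 1/8 s, in which the tool goes at most 62.5 mm and 10.7 degrees, less where a joint would pass 70% of its speed; a pose out of reach is approached as far as the arm can. A call with a gripper value outside its range is refused whole. The fingers move at their own pace and stop on an object; the grip force is fixed at half the most. Time passes only in rows, so rows that repeat a pose let the fingers close. It gives the time, the measured TCP pose, the force, the opening and the grip force at its end, in the units of the state.
- r.get_state(): the state, without advancing time (a new reading comes with each control period).
- r.capture(name): name is "side" or "top" or "wrist"; returns a dict with "color" (384x512x3 uint8, red, green, blue), "mtx" (3x3 intrinsics, pixels), "rvec" (rotation vector, rad) and "tvec" (3), from world to camera coordinates, as OpenCV has them. Camera axes: x right, y down, z forward; pixel columns grow to the right and rows downward; lengths in m; the calibration is good to about 2 mm. The wrist camera is an equidistant fisheye: a pixel r from the principal point sees the ray r / f radians off the axis. A picture is of the moment at which its call begins. There is no depth.
- r.job_done(): hands the job in; it is judged then, once.
The state is a dict: "time_s": time; "joints": joint angles; "joint_velocities": joint speeds; "tau": joint torques, N m; "ee_pos": TCP position; "tcp_rot": TCP orientation; "wrist_force": force on the tool from outside, world axes, zero at the start; "wrist_torque": the same for the moment, N m; "finger_gap": finger opening in m; "finger_force": force on a finger pad.
Only numpy, scipy, OpenCV 4.12 (cv2) and the standard library are available. Lean on these libraries where they do the work, as an engineer would, in place of code of your own. Each camera call takes 0.05 s, during which the arm holds its last target. There are 200 camera calls.

## Working session

There is one attempt and no reset: what is moved stays moved. The work goes in short steps, Python scripts to look and compute and a tool call to move; the robot and the scene stay as the last step left them, time stands still between calls to the robot, and variables do not carry over. Pictures are saved under pics/ and viewed, at most 14 in all, crops included, and the job is handed in when it is done.

Besides the shell and the picture viewer there is one more tool, called after "Request:" as name(argument=value, ...) on one line, values as JSON. arm_command: Moves the arm, as the interface text tells. Its arguments: {"type":"object","properties":{"series":{"type":"array"}},"required":["series"]}

```bash
ls; mkdir -p pics
cat > h.py <<'E'
import numpy as np, cv2
from workcell import r
def cap(n,fn=None):
    c=r.capture(n)
    if fn: cv2.imwrite('pics/'+fn,c['color'][:,:,::-1])
    return c
def proj(c,P):
    return cv2.projectPoints(np.array(P,float).reshape(-1,3),c['rvec'],c['tvec'],c['mtx'],None)[0].reshape(-1,2)
def ray(c,uv,fish=False):
    R=cv2.Rodrigues(np.array(c['rvec'],float))[0]; t=np.array(c['tvec'],float).ravel()
    K=np.array(c['mtx']); x=(uv[0]-K[0,2])/K[0,0]; y=(uv[1]-K[1,2])/K[1,1]
    if fish:
        th=np.hypot(x,y); s=np.sin(th)/max(th,1e-9); d=np.array([x*s,y*s,np.cos(th)])
    else: d=np.array([x,y,1.])
    return -R.T@t, R.T@d
def onz(c,uv,z,fish=False):
    o,d=ray(c,uv,fish); return o+d*(z-o[2])/d[2]
E
python3 - <<'E'
from h import *
for n in('top','side'):
    c=cap(n,n+'0.png'); o,d=ray(c,(256,192)); print(n,o,d)
print(r.get_state())
a=cv2.imread('pics/top0.png')
E
```

```text
pics
top [ 0.33243882 -0.03070251  1.18010322] [ 0.14684019 -0.02563684 -0.98916547]
side [-0.07804027  1.02575439  0.80888667] [ 0.4024196  -0.75470177 -0.51820288]
{'time_s': 0.1, 'joints': array([-1.38480643e+00,  1.16431133e-01,  1.44220654e+00, -3.41543216e-05,
        1.58401962e+00, -3.78203576e-02]), 'joint_velocities': array([-0.00021674, -0.00021495, -0.00358856, -0.00153738, -0.00184813,
        0.00066532]), 'tau': array([ 1.15132359e-03, -7.22895885e+01, -6.23862433e+01,  7.79688195e-02,
        2.27113796e-02, -4.57297858e-05]), 'ee_pos': array([ 0.14973714, -0.65794233,  0.18047866]), 'tcp_rot': array([-5.29599501e-04,  9.93745036e-01,  1.11671483e-01, -5.64299509e-05]), 'wrist_force': array([-0.41155509, -0.39750714, -0.48062925]), 'wrist_torque': array([ 0.05044695,  0.02567369, -0.01663004]), 'finger_force': 0.0, 'finger_gap': 0.09341021976514631}
```

View pics/top0.png

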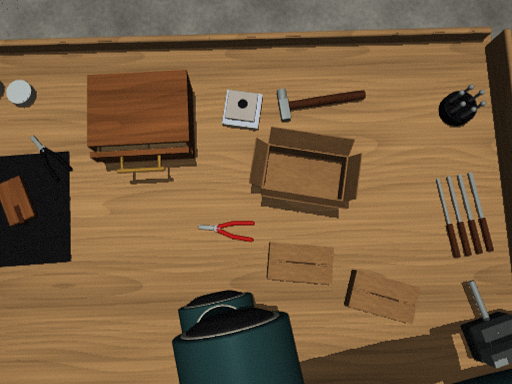

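View pics/side0.png

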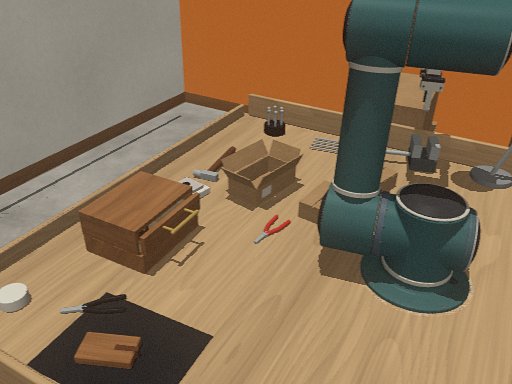

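The top view has +x up and −y right. The cabinet is at about (140,115) with its handle at (141,165), and the carton is at about (305,172). The pliers and two small closed cartons lie nearer the robot. I'll enlarge this region to read the corners.

Run:
```python
import cv2
a=cv2.imread('pics/top0.png')[60:225,80:370]
cv2.imwrite('pics/crop0.png',cv2.resize(a,None,fx=2.75,fy=2.75,interpolation=cv2.INTER_CUBIC))
```

```text
(no output)
```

View pics/crop0.png

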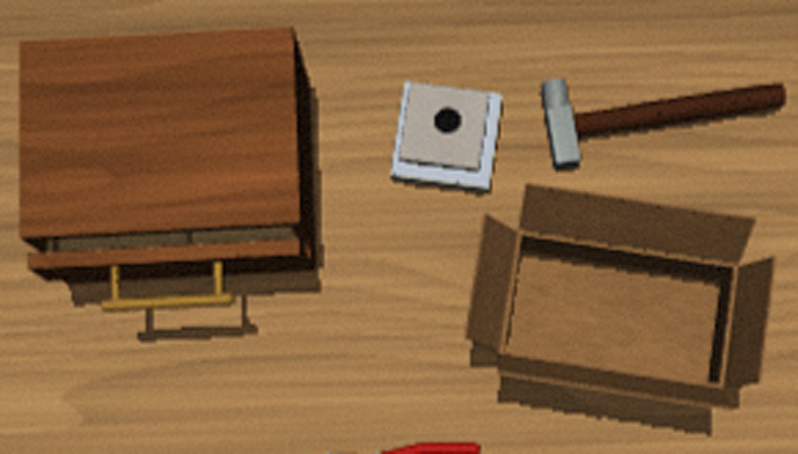

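The crop shows:
- **Cabinet:** top corners at (20,42), (293,28), (300,222) and (22,238).
- **Handle:** bar ends at (102,306) and (232,299).
- **Carton:** rim corners at about (522,236), (735,264), (722,386) and (503,356).
- **Flaps:** all four lean outward.

Run:
```python
from h import *
c=cap('top')
f=lambda p,z: onz(c,(80+(p[0]+.5)/2.75-.5,60+(p[1]+.5)/2.75-.5),z)[:2]
def show(n,ps,z):
    q=[f(p,z) for p in ps]; print(n,np.round(q,4).tolist()); return np.array(q)
q=show('cab',[(20,42),(293,28),(300,222),(22,238)],.13)
print('len',[np.linalg.norm(q[i]-q[i-1]) for i in range(4)], 'dir back',[np.degrees(np.arctan2(*(a)[::-1])) for a in (q[0]-q[3],q[1]-q[2])],'y',[np.degrees(np.arctan2(*(a)[::-1])) for a in (q[0]-q[1],q[3]-q[2])])
h=show('handle',[(102,303),(232,297)],.105);print(h.mean(0),np.degrees(np.arctan2(*(h[0]-h[1])[::-1])))
k=show('carton',[(522,236),(735,264),(722,386),(503,356)],.065);print(k.mean(0),[np.linalg.norm(k[i]-k[i-1]) for i in range(4)],[np.degrees(np.arctan2(*(a)[::-1])) for a in (k[0]-k[1],k[3]-k[2],k[0]-k[3],k[1]-k[2])])
show('flap tips L(472? end)',[(487,216),(467,338)],.11)
show('pliers',[(200*1,1)],0)
```

```text
cab [[0.7972, 0.3569], [0.8035, 0.1076], [0.6206, 0.1026], [0.613, 0.3499]]
len [np.float64(0.18430593695950992), np.float64(0.2493783080319388), np.float64(0.1829203753960437), np.float64(0.24741895212326742)] dir back [np.float64(2.166239092744604), np.float64(1.556786588946113)] y [np.float64(91.44249878878661), np.float64(91.7600396523065)]
handle [[0.5573, 0.285], [0.5595, 0.1677]]
[0.55839198 0.22637777] 91.07218094356634
carton [[0.6189, -0.0985], [0.5862, -0.2975], [0.4711, -0.2781], [0.5049, -0.0767]]
[ 0.54526486 -0.18767186] [np.float64(0.11606561892241135), np.float64(0.2016772888814801), np.float64(0.11666030911955072), np.float64(0.20424811937859982)] [np.float64(80.660385726086), np.float64(80.48284203888315), np.float64(-10.825903137983568), np.float64(-9.556022045181857)]
flap tips L(472? end) [[0.6269, -0.0647], [0.5151, -0.0432]]
pliers [[0.894, 0.2204]]
```

```bash
cat >> h.py <<'E'
from scipy.spatial.transform import Rotation as Rn
def tool():
    s=r.get_state(); q=s['tcp_rot']; R=Rn.from_quat([q[1],q[2],q[3],q[0]]).as_matrix()
    return s,np.array(s['ee_pos']),R,np.degrees(np.arctan2(R[1,0],R[0,0]))
def go(*T):
    """targets (x,y,z,phi): print shift in row units from now"""
    s,p,R,ph=tool()
    print('t %.2f pos %s phi %.2f gap %.4f ff %.1f F %s tilt %.3f'%(s['time_s'],np.round(p,4),ph,s['finger_gap'],s['finger_force'],np.round(s['wrist_force'],1),R[2,2]))
    for x,y,z,f in T:
        d=R.T@(np.array([x,y,z])-p)/.04; dy=(-(f-ph)+180)%360-180
        print(np.round([*d,dy/10],3).tolist())
E
python3 - <<'E'
from h import *
go((.15,-.658,.30,12.8),(.50,.226,.30,91.7))
E
```

```text
t 0.15 pos [ 0.1498 -0.658   0.1806] phi 12.82 gap 0.0933 ff 0.0 F [-0.6  0.6 -0.2] tilt -1.000
[0.006, -0.001, -2.985, 0.002]
[13.443, -19.608, -2.968, -7.888]
```

Request:
arm_command(series=[[0, 0, -3, 0, 1], [0, 0, -3, 0, 1], [13.4, -19.6, -3, -7.9, 1], [13.4, -19.6, -3, -7.9, 1], [13.4, -19.6, -3, -7.9, 1], [13.4, -19.6, -3, -7.9, 1], [13.4, -19.6, -3, -7.9, 1], [13.4, -19.6, -3, -7.9, 1], [13.4, -19.6, -3, -7.9, 1], [13.4, -19.6, -3, -7.9, 1], [13.4, -19.6, -3, -7.9, 1], [13.4, -19.6, -3, -7.9, 1]])

```text
time_s: 1.65
ee_pos: [0.3794, -0.0748, 0.3012]
tcp_rot: [0.0, 0.696, 0.718, 0.0]
wrist_force: [1.2, -1.2, 0.1]
finger_gap: 0.0928
finger_force: 0.0
```

Run:
```python
from h import *
go((.50,.226,.30,91.7))
```

```text
t 1.65 pos [ 0.3794 -0.0748  0.3012] phi 91.81 gap 0.0928 ff 0.0 F [ 1.2 -1.2  0.1] tilt -1.000
[7.421, 3.252, 0.032, 0.011]
```

Request:
arm_command(series=[[7.4, 3.2, 0, 0, 1], [7.4, 3.2, 0, 0, 1], [7.4, 3.2, 0, 0, 1], [7.4, 3.2, 0, 0, 1], [7.4, 3.2, 0, 0, 1], [7.4, 3.2, 0, 0, 1], [7.4, 3.2, 0, 0, 1], [7.4, 3.2, 0, 0, 1]])

```text
time_s: 2.65
ee_pos: [0.4976, 0.222, 0.3015]
tcp_rot: [0.0, 0.696, 0.718, 0.0]
wrist_force: [-0.6, -0.5, 0.4]
finger_gap: 0.093
finger_force: 0.0
```

Run:
```python
from h import *
go((.50,.226,.30,91.7))
c=cap('wrist','w1.png')
o,d=ray(c,(256,192),True);print(o,d)
```

```text
t 2.65 pos [0.4976 0.222  0.3015] phi 91.76 gap 0.0930 ff 0.0 F [-0.6 -0.5  0.4] tilt -1.000
[0.098, 0.064, 0.038, 0.006]
[0.49574016 0.29562721 0.5043924 ] [ 0.00545732 -0.27074802 -0.96263478]
```

View pics/w1.png

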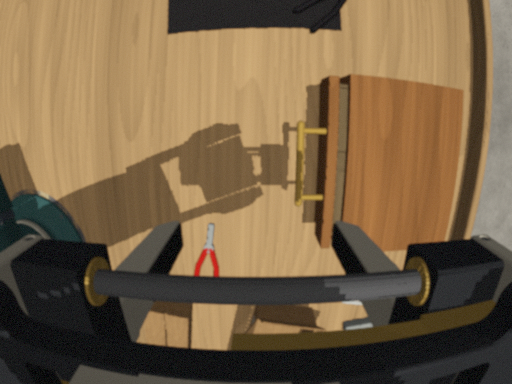

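The wrist view shows the brass bar from about (301,123) to (298,204), with the drawer open a small amount.

Run:
```python
from h import *
c=cap('wrist')
for p in [(301,123),(298,204),(301,127),(299,199)]: print(onz(c,p,.105,True))
for p in [(350,76),(348,249),(461,90),(447,247)]: print('cab',onz(c,p,.13,True))
for p in [(338,78),(329,247)]: print('panel back',onz(c,p,.117,True))
go((.558,.2264,.086,91.7))
```

```text
[0.55557554 0.28122435 0.105     ]
[0.55828328 0.16730604 0.105     ]
[0.55584    0.27580375 0.105     ]
[0.55918864 0.17477209 0.105     ]
cab [0.61328801 0.34766051 0.13      ]
cab [0.63379923 0.10839906 0.13      ]
cab [0.79391548 0.35457871 0.13      ]
cab [0.81452485 0.1055941  0.13      ]
panel back [0.60079464 0.34500857 0.117     ]
panel back [0.60822574 0.10549014 0.117     ]
t 2.75 pos [0.4976 0.222  0.3017] phi 91.74 gap 0.0929 ff 0.0 F [0.8 0.1 0.3] tilt -1.000
[0.064, 1.507, 5.394, 0.004]
```

Request:
arm_command(series=[[0.1, 1.5, 3.5, 0, 0.24], [0.1, 1.5, 3.5, 0, 0.24], [0.1, 1.5, 3.5, 0, 0.24], [0.1, 1.5, 3.5, 0, 0.24], [0.1, 1.5, 3.5, 0, 0.24]])

```text
time_s: 3.38
ee_pos: [0.5578, 0.2287, 0.1632]
tcp_rot: [0.0, 0.696, 0.718, 0.001]
wrist_force: [-0.2, -0.1, 1.2]
finger_gap: 0.0477
finger_force: 0.0
```

Run:
```python
from h import *
go((.557,.2255,.088,91.7))
```

```text
t 3.38 pos [0.5578 0.2287 0.1632] phi 91.79 gap 0.0477 ff 0.0 F [-0.2 -0.1  1.2] tilt -1.000
[-0.081, -0.027, 1.88, 0.009]
```

Request:
arm_command(series=[[0, 0, 0, 0, 0.24], [0, 0, 0, 0, 0.24], [0, 0, 0, 0, 0.24], [0, 0, 1, 0, 0.24], [0, 0, 1.85, 0, 0.24], [0, 0, 1.85, 0, 0.24], [0, 0, 1.85, 0, 0.24], [0, 0, 1.85, 0, 0], [0, 0, 1.85, 0, 0], [0, 0, 1.85, 0, 0], [0, 0, 1.85, 0, 0]])

```text
time_s: 4.75
ee_pos: [0.5576, 0.229, 0.0873]
tcp_rot: [0.0, 0.696, 0.718, 0.0]
wrist_force: [0.4, 1.2, -0.2]
finger_gap: 0.0005
finger_force: 0.0
```

Run:
```python
from h import *
from math import *
x,y=.557,.2255;a=radians(1.7)
go(*[(.558-d*cos(a),.2287-d*sin(a),.0887,91.8) for d in (.05,.1,.15,.155)])
```

```text
t 4.75 pos [0.5576 0.229  0.0873] phi 91.82 gap 0.0005 ff 0.0 F [ 0.4  1.2 -0.2] tilt -1.000
[-0.006, -1.241, -0.035, 0.002]
[-0.003, -2.491, -0.035, 0.002]
[-0.0, -3.741, -0.036, 0.002]
[-0.0, -3.866, -0.036, 0.002]
```

The fingers closed on nothing, so I'll look.

Run:
```python
from h import *
a=cap('wrist')['color'][60:300,180:480]; b=cap('side'); 
s=b['color'][150:290,70:250]
A=cv2.resize(a,(400,320)); S=cv2.resize(s,(400,312)); S=np.vstack([S,np.zeros((8,400,3),np.uint8)])
cv2.imwrite('pics/m1.png',np.hstack([A,S])[:,:,::-1])
```

```text
(no output)
```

View pics/m1.png

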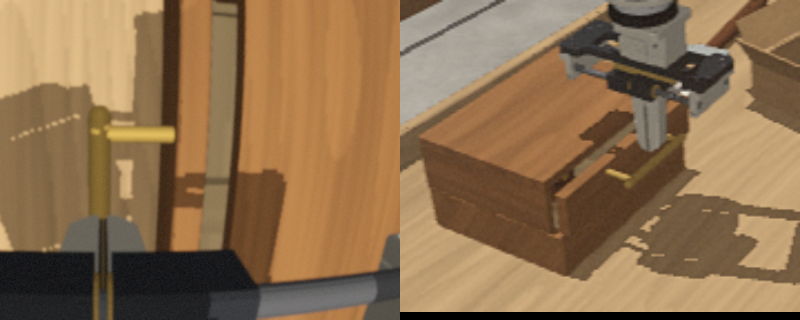

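Run:
```python
from h import *
b=cap('side'); s,p,R,ph=tool()
f=lambda P:np.round((proj(b,P)-[70,150])*[400/180,312/140]+[400,0],1).tolist()
print(f([p,[.557,.2255,.105],[.557,.2805,.105],[.557,.1705,.105],[.58,.2255,.105]]))
hsv=cv2.cvtColor(b['color'],cv2.COLOR_RGB2HSV)
m=cv2.inRange(hsv,(20,130,120),(32,255,255)); m[:150]=0;m[300:]=0;m[:,:120]=0;m[:,230:]=0
ys,xs=np.nonzero(m);print(np.c_[xs,ys][::6].tolist())
```

```text
[[653.5, 172.7], [654.9, 158.9], [625.9, 182.8], [681.9, 136.5], [639.1, 153.2]]
[[167, 179], [164, 226], [168, 227], [171, 228], [173, 229]]
```

Run:
```python
from h import *
b=cap('side')['color'][165:245,135:225]; w=cap('wrist')['color'][140:340,200:340]
cv2.imwrite('pics/m2.png',np.hstack([cv2.resize(b,(450,400),interpolation=cv2.INTER_CUBIC),cv2.resize(w,(280,400))])[:,:,::-1])
```

```text
(no output)
```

View pics/m2.png

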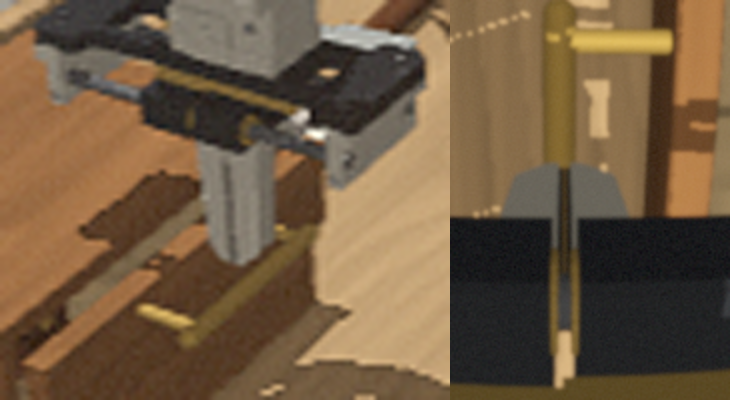

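Run:
```python
from h import *
b=cap('side'); s,p,R,ph=tool()
for z in (.0873,.095,.1,.105,.11,.12): print(z,proj(b,[p[0],p[1],z]))
o,d=ray(b,(182,218)); k=(p[1]-o[1])/d[1]; print(o+k*d,p)
# bar line by its visible ends in the side image -> plane check
for px in [(172,232.5),(197,211.5)]:
    print(onz(b,px,.105))
```

```text
0.0873 [[184.08728927 227.44241632]]
0.095 [[183.92142806 225.03781768]]
0.1 [[183.81315042 223.46804596]]
0.105 [[183.70441623 221.89165509]]
0.11 [[183.59522257 220.30860313]]
0.12 [[183.37544518 217.12234633]]
[0.56228339 0.22903276 0.11560593] [0.55758206 0.22903276 0.08712971]
[0.55503814 0.28170072 0.105     ]
[0.55603232 0.17128383 0.105     ]
```

Run:
```python
from h import *
b=cap('side'); p=np.array([.1497,-.6579,.1805]); a=np.radians(-77.2)
y=np.array([np.cos(a),np.sin(a),0])
for z in(0,.02,.04):
  print(z,proj(b,[p+y*.055+[0,0,z],p-y*.055+[0,0,z]]).tolist())
im=cv2.imread('pics/side0.png')[60:130,395:475]
im2=cv2.imread('pics/w1.png')[200:300,120:420]
cv2.imwrite('pics/m3.png',np.hstack([cv2.resize(im,(400,350)),cv2.resize(im2,(400,350))]))
```

```text
0 [[422.68814115864893, 110.72737318614081], [423.19828486110924, 121.76306282368628]]
0.02 [[423.81102154495363, 105.56896704278859], [424.38693071280306, 116.38721281667782]]
0.04 [[424.94744660051447, 100.3483379717298], [425.59071813811113, 110.94288250621811]]
```

View pics/m3.png

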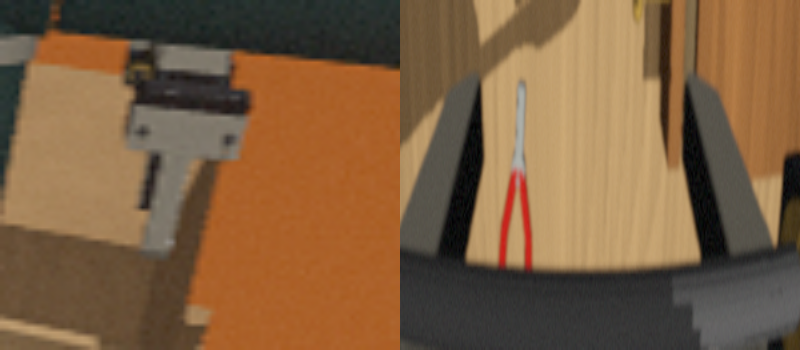

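Run:
```python
from h import *
c=cap('wrist'); s,p,R,ph=tool()
Rc=cv2.Rodrigues(np.array(c['rvec']))[0]; 
r0,d0=ray(c,(172.5,223),True); _,d1=ray(c,(337.5,223),True)
# scale so separation=.093
k=.093/np.linalg.norm(d1-d0); tip=r0+k*(d0+d1)/2
print('cam',r0,'tip-TCP in tool',R.T@(tip-p), 'cam in tool',R.T@(r0-p))
K=np.array(c['mtx']);
q=Rc@(p-r0); th=np.arccos(q[2]/np.linalg.norm(q)); u=q[:2]/np.linalg.norm(q[:2])*th
print('TCP px',K[0,0]*u[0]+K[0,2],K[1,1]*u[1]+K[1,2])
```

```text
cam [0.55581305 0.30264736 0.28998272] tip-TCP in tool [ 0.01275075 -0.00054533 -0.050996  ] cam in tool [ 0.07364628  0.00055743 -0.20283904]
TCP px 256.2429649744596 214.00057545213892
```

The fingertips seem to sit about 30 mm short of the reported TCP: they are above the bar. I'll check this by touching the bar gently with closed fingers.

Request:
arm_command(series=[[0, 0, 0.05, 0, 0], [0, 0, 0.1, 0, 0], [0, 0, 0.1, 0, 0]])

```text
time_s: 5.52
ee_pos: [0.5575, 0.229, 0.0828]
tcp_rot: [-0.0, 0.696, 0.718, -0.0]
wrist_force: [-0.0, 0.8, -0.7]
finger_gap: 0.0003
finger_force: 0.0
```

Request:
arm_command(series=[[0, 0, 0.05, 0, 0], [0, 0, 0.05, 0, 0]])

```text
time_s: 5.78
ee_pos: [0.5575, 0.229, 0.081]
tcp_rot: [-0.0, 0.696, 0.718, -0.0]
wrist_force: [0.7, 0.6, 0.5]
finger_gap: 0.0008
finger_force: 0.0
```

Request:
arm_command(series=[[0, 0, 0.05, 0, 0], [0, 0, 0.05, 0, 0]])

```text
time_s: 6.02
ee_pos: [0.5575, 0.229, 0.0789]
tcp_rot: [-0.0, 0.696, 0.718, -0.0]
wrist_force: [0.6, -0.0, 0.5]
finger_gap: 0.0004
finger_force: 0.0
```

Request:
arm_command(series=[[0, 0, 0.05, 0, 0], [0, 0, 0.05, 0, 0]])

```text
time_s: 6.28
ee_pos: [0.5575, 0.229, 0.0769]
tcp_rot: [-0.0, 0.696, 0.718, -0.0]
wrist_force: [1.0, 0.0, 0.4]
finger_gap: 0.0006
finger_force: 0.0
```

Request:
arm_command(series=[[0, 0, 0.05, 0, 0], [0, 0, 0.05, 0, 0]])

```text
time_s: 6.52
ee_pos: [0.5575, 0.229, 0.075]
tcp_rot: [-0.0, 0.696, 0.718, -0.0]
wrist_force: [-0.7, -0.2, -0.6]
finger_gap: 0.0007
finger_force: 0.0
```

Request:
arm_command(series=[[0, 0, 0.05, 0, 0], [0, 0, 0.05, 0, 0]])

```text
time_s: 6.78
ee_pos: [0.5577, 0.229, 0.0732]
tcp_rot: [0.0, 0.696, 0.718, 0.0]
wrist_force: [1.2, 0.4, 0.0]
finger_gap: 0.0004
finger_force: 0.4
```

Request:
arm_command(series=[[0, 0, 0.05, 0, 0], [0, 0, 0.05, 0, 0]])

```text
time_s: 7.02
ee_pos: [0.5586, 0.2292, 0.073]
tcp_rot: [0.001, 0.696, 0.718, 0.001]
wrist_force: [0.2, -1.4, 13.7]
finger_gap: 0.0007
finger_force: 6.8
```

Request:
arm_command(series=[[0, 0, 0.05, 0, 0], [0, 0, 0.05, 0, 0]])

```text
time_s: 7.28
ee_pos: [0.5597, 0.2292, 0.0728]
tcp_rot: [0.002, 0.696, 0.718, 0.002]
wrist_force: [-0.2, -3.6, 26.3]
finger_gap: 0.0005
finger_force: 13.0
```

Contact came at a reported z of about 0.073, where the bar top is 0.1105. So the true tip is 37.5 mm above the reported TCP, and I'll correct for that from here on.

```bash
sed -i 's/d=R.T@(np.array(\[x,y,z\])-p)/d=R.T@(np.array([x,y,z-.0375])-p)/; s/targets (x,y,z,phi)/targets (x,y,true tip z,phi)/' h.py
```

Request:
arm_command(series=[[0, -0.02, -0.7, 0, 0], [0, -0.02, -0.7, 0, 0.24], [0, -0.02, -0.7, 0, 0.24], [0, -0.02, -0.7, 0, 0.24], [0, -0.02, -0.7, 0, 0.24], [0, -0.02, -0.7, 0, 0.24], [0, -0.02, 0, 0, 0.24], [0, -0.02, 0.5, 0, 0.24], [0, -0.02, 0.5, 0, 0.24]])

```text
time_s: 8.4
ee_pos: [0.5559, 0.2287, 0.0474]
tcp_rot: [-0.001, 0.696, 0.718, -0.001]
wrist_force: [1.0, -0.1, 0.7]
finger_gap: 0.0228
finger_force: 0.0
```

Request:
arm_command(series=[[0, 0, 0, 0, 0], [0, 0, 0, 0, 0], [0, 0, 0, 0, 0], [0, 0, 0, 0, 0]])

```text
time_s: 8.9
ee_pos: [0.5573, 0.2292, 0.0502]
tcp_rot: [0.0, 0.696, 0.718, 0.001]
wrist_force: [-0.5, 0.3, 6.4]
finger_gap: 0.0099
finger_force: 30.0
```

Request:
arm_command(series=[[0, -0.7, 0, 0, 0], [0, -1.4, 0, 0, 0], [0, -2.1, 0, 0, 0], [0, -2.8, 0, 0, 0], [0, -3.2, 0, 0, 0], [0, -3.3, 0, 0, 0], [0, -3.3, 0, 0, 0]])

```text
time_s: 9.78
ee_pos: [0.425, 0.2256, 0.0501]
tcp_rot: [-0.0, 0.696, 0.718, 0.001]
wrist_force: [-0.9, 4.7, 5.3]
finger_gap: 0.0102
finger_force: 30.0
```

Request:
arm_command(series=[[0, -0.1, 0, 0, 0], [0, -0.2, 0, 0, 0], [0, -0.25, 0, 0, 0], [0, -0.25, 0, 0, 0]])

```text
time_s: 10.28
ee_pos: [0.4168, 0.2254, 0.0502]
tcp_rot: [0.001, 0.696, 0.718, 0.003]
wrist_force: [14.7, 8.2, -2.0]
finger_gap: 0.0101
finger_force: 30.0
```

Request:
arm_command(series=[[0, 0.1, 0, 0, 0.25], [0, 0.1, 0, 0, 0.25], [0, 0.1, 0, 0, 0.25], [0, 0.1, -1, 0, 0.25], [0, 0.1, -2.5, 0, 0.25], [-1, 2.5, -6, 0, 1], [-1, 2.5, -6, 0, 1], [-1, 2.5, -6, 0, 1], [-1, 2.5, -6, 0, 1], [-1, 2.5, -6, 0, 1], [-1, 2.5, -6, 0, 1]])

```text
time_s: 11.65
ee_pos: [0.5152, 0.1879, 0.288]
tcp_rot: [-0.0, 0.696, 0.718, -0.001]
wrist_force: [-0.3, 1.3, -0.1]
finger_gap: 0.0787
finger_force: 0.0
```

Run:
```python
from h import *
go((.547,.19,.3,91.7))
c=cap('wrist')
cv2.imwrite('pics/w2.png',cv2.resize(c['color'][:,:,::-1],(800,600)))
```

```text
t 11.65 pos [0.5152 0.1879 0.288 ] phi 91.86 gap 0.0787 ff 0.0 F [-0.3  1.3 -0.1] tilt -1.000
[0.028, 0.796, 0.635, 0.016]
```

View pics/w2.png

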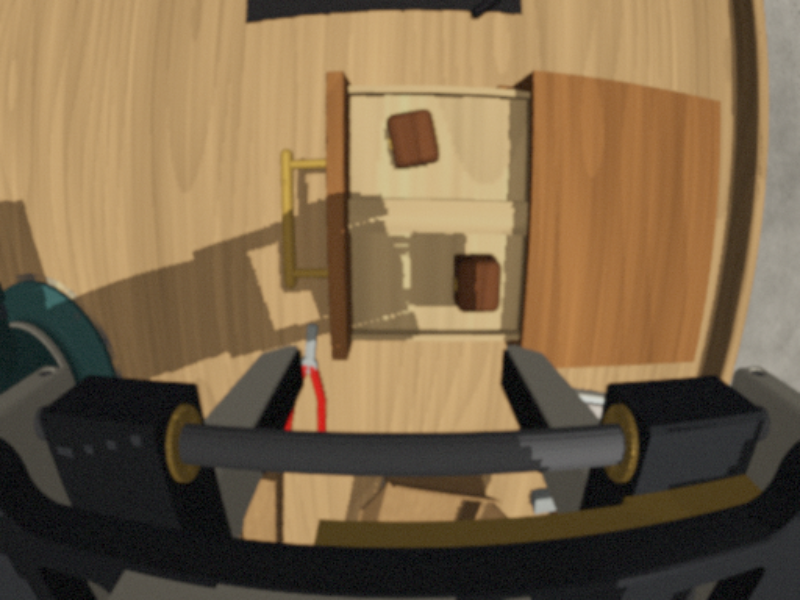

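There are two ring boxes, at about (412,138) and (478,282) in the enlarged view, one in each half of the drawer. I'll measure their top faces.

```bash
cat >> h.py <<'E'
def boxes(c,z=.112,roi=(205,50,345,235),vmax=150):
    x0,y0,x1,y1=roi
    hsv=cv2.cvtColor(c['color'],cv2.COLOR_RGB2HSV)
    m=cv2.inRange(hsv,(0,90,30),(16,255,vmax)); k=np.zeros_like(m); k[y0:y1,x0:x1]=m[y0:y1,x0:x1]
    k=cv2.morphologyEx(k,cv2.MORPH_OPEN,np.ones((3,3)))
    for q in cv2.findContours(k,cv2.RETR_EXTERNAL,cv2.CHAIN_APPROX_NONE)[0]:
        if cv2.contourArea(q)<150: continue
        w=np.array([onz(c,p,z,True)[:2] for p in q[:,0]],np.float32)
        rc=cv2.minAreaRect(w*1000); e=cv2.boxPoints(rc)
        a=e[1]-e[0]; b=e[2]-e[1]; 
        if np.linalg.norm(b)>np.linalg.norm(a): a,b=b,a
        print('px',q[:,0].mean(0).round(),'ctr',np.round(rc[0],1),'long %.1f short %.1f longdir %.1f'%(np.linalg.norm(a),np.linalg.norm(b),np.degrees(np.arctan2(a[1],a[0]))%180))
E
python3 - <<'E'
from h import *
c=cap('wrist'); print(c['color'][88,264],c['color'][180,306],c['color'][185,309])
boxes(c,roi=(230,60,335,210))
boxes(c,.117,roi=(205,40,340,235))
E
```

```text
[112  66  39] [117  72  41] [112  69  43]
px [304. 180.] ctr [579.2 172.4] long 47.8 short 38.8 longdir 91.7
px [264.  89.] ctr [520.5 290. ] long 43.2 short 36.8 longdir 102.7
px [304. 180.] ctr [578.4 173.6] long 47.1 short 38.3 longdir 91.7
px [264.  89.] ctr [520.5 289.6] long 42.6 short 36.3 longdir 102.7
px [218. 141.] ctr [461.1 219.8] long 236.2 short 21.6 longdir 91.7
```

Run:
```python
from h import *
go((.579,.172,.18,1.7),(.579,.172,.088,1.7))
```

```text
t 11.75 pos [0.5154 0.1879 0.2885] phi 91.86 gap 0.0869 ff 0.0 F [-0.9  0.3  1. ] tilt -1.000
[-0.448, 1.579, 3.648, 9.016]
[-0.447, 1.581, 5.948, 9.016]
```

Request:
arm_command(series=[[-0.45, 1.58, 1, 9, 0.65], [-0.45, 1.58, 2, 9, 0.65], [-0.45, 1.58, 3, 9, 0.65], [-0.45, 1.58, 3.6, 9, 0.65], [-0.45, 1.58, 3.6, 9, 0.65], [-0.45, 1.58, 3.6, 9, 0.65], [-0.45, 1.58, 3.6, 9, 0.65], [-0.45, 1.58, 3.6, 9, 0.65], [-0.45, 1.58, 3.6, 9, 0.65], [-0.45, 1.58, 3.6, 9, 0.65], [-0.45, 1.58, 3.6, 9, 0.65]])

```text
time_s: 13.12
ee_pos: [0.5796, 0.1718, 0.145]
tcp_rot: [0.0, 1.0, 0.017, -0.0]
wrist_force: [-0.3, 1.1, 1.2]
finger_gap: 0.0606
finger_force: 0.0
```

Run:
```python
from h import *
go((.579,.172,.088,1.7))
c=cap('wrist','w3.png'); boxes(c,roi=(100,20,420,330))
```

```text
t 13.12 pos [0.5796 0.1718 0.145 ] phi 1.94 gap 0.0606 ff 0.0 F [-0.3  1.1  1.2] tilt -1.000
[-0.015, -0.006, 2.363, 0.024]
px [255. 308.] ctr [463.1 168.6] long 138.4 short 20.9 longdir 91.9
px [142. 236.] ctr [544.7 283.2] long 58.8 short 30.9 longdir 87.1
px [261. 192.] ctr [587.4 167.8] long 43.8 short 41.3 longdir 92.0
```

Request:
arm_command(series=[[0, 0, 1.2, 0, 0.65], [0, 0, 2.3, 0, 0.65], [0, 0, 2.35, 0, 0.65], [0, 0, 2.35, 0, 0.65], [0, 0, 2.35, 0, 0.3], [0, 0, 2.35, 0, 0.3], [0, 0, 2.35, 0, 0.3], [0, 0, 2.35, 0, 0.3]])

```text
time_s: 14.18
ee_pos: [0.5806, 0.1718, 0.0527]
tcp_rot: [-0.0, 1.0, 0.016, 0.001]
wrist_force: [-0.8, -0.8, 7.1]
finger_gap: 0.0458
finger_force: 30.0
```

Request:
arm_command(series=[[0, 0, -1, 0, 0.3], [0, 0, -2.5, 0, 0.3], [0, 0, -4, 0, 0.3], [0, 0, -4, 0, 0.3]])

```text
time_s: 14.68
ee_pos: [0.5814, 0.1721, 0.2172]
tcp_rot: [-0.001, 1.0, 0.016, 0.004]
wrist_force: [-1.0, -0.2, -1.0]
finger_gap: 0.0459
finger_force: 30.0
```

Run:
```python
from h import *
go((.5413,-.2107,.24,80.6))
```

```text
t 14.68 pos [0.5814 0.1721 0.2172] phi 1.83 gap 0.0459 ff 30.0 F [-1.  -0.2 -1. ] tilt -1.000
[-1.311, 9.535, 0.34, -7.877]
```

Request:
arm_command(series=[[-1.3, 9.5, 0.2, -7.9, 0.3], [-1.3, 9.5, 0.2, -7.9, 0.3], [-1.3, 9.5, 0.2, -7.9, 0.3], [-1.3, 9.5, 0.2, -7.9, 0.3], [-1.3, 9.5, 0.2, -7.9, 0.3], [-1.3, 9.5, 0.2, -7.9, 0.3], [-1.3, 9.5, 0.2, -7.9, 0.3], [-1.3, 9.5, 0.2, -7.9, 0.3], [-1.3, 9.5, 0.2, -7.9, 0.3], [-1.3, 9.5, 0.2, -7.9, 0.3], [-1.3, 9.5, 0.2, -7.9, 0.3]])

```text
time_s: 16.05
ee_pos: [0.54, -0.2093, 0.2031]
tcp_rot: [-0.0, 0.762, 0.648, 0.0]
wrist_force: [-0.1, 0.4, -1.3]
finger_gap: 0.0456
finger_force: 30.0
```

Run:
```python
from h import *
go((.5413,-.2107,.24,80.6))
c=cap('wrist')
cv2.imwrite('pics/w4.png',cv2.resize(c['color'][:,:,::-1],(800,600)))
```

```text
t 16.05 pos [ 0.54   -0.2093  0.2031] phi 80.75 gap 0.0456 ff 30.0 F [-0.1  0.4 -1.3] tilt -1.000
[-0.029, 0.037, 0.015, 0.015]
```

View pics/w4.png

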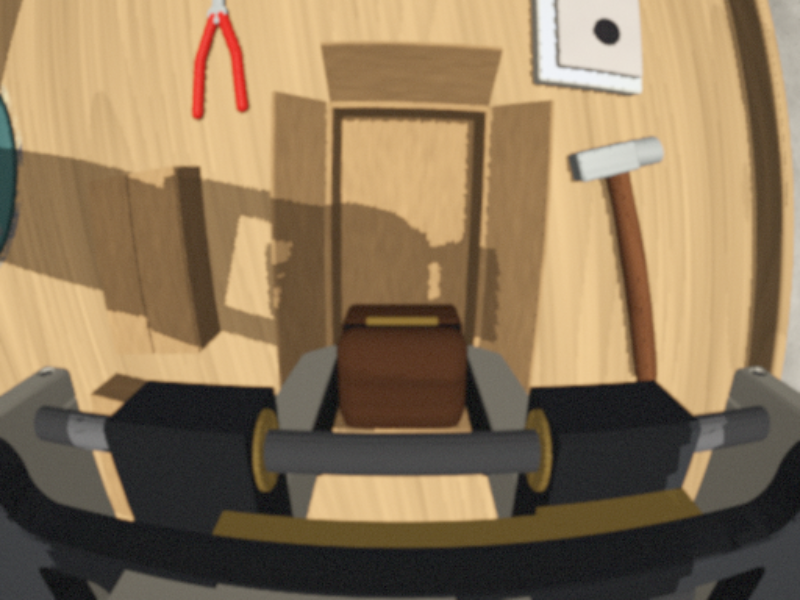

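The box is held squarely with its clasp facing +y. The carton's +y rim corners are at about (330,105) and (488,107), and its walls line up with the tool.

Run:
```python
from h import *
c=cap('wrist')
P=[onz(c,(u/1.5625,v/1.5625),z,True)[:2] for u,v,z in [(330,105,.065),(488,107,.065),(342,119,.004),(473,121,.004),(330,300,.065),(484,300,.065)]]
print(np.round(P,4)); m=(P[0]+P[1])/2; d=P[1]-P[0]; a=np.degrees(np.arctan2(d[1],d[0])); print(np.linalg.norm(d),a)
a=np.radians(-9.5);print('ctr', m-.105*np.array([-np.sin(a),np.cos(a)]), 'side dirs',[np.degrees(np.arctan2(*(P[i]-P[j])[::-1])) for i,j in((0,4),(1,5))])
```

```text
[[ 0.5093 -0.0779]
 [ 0.6226 -0.0973]
 [ 0.5098 -0.0817]
 [ 0.6202 -0.101 ]
 [ 0.4828 -0.2226]
 [ 0.5998 -0.2415]]
0.11496984848587367 -9.70900009731104
ctr [ 0.54865843 -0.19116782] side dirs [np.float64(79.60571809923911), np.float64(80.997933889571)]
```

Run:
```python
from h import *
go((.5436,-.2127,.028,80.3))
```

```text
t 16.15 pos [ 0.54   -0.2094  0.2032] phi 80.79 gap 0.0457 ff 30.0 F [-0.5 -0.3 -0.9] tilt -1.000
[-0.066, 0.101, 5.317, 0.049]
```

Request:
arm_command(series=[[-0.05, 0.1, 0, 0.05, 0.3], [-0.05, 0.1, 1.5, 0.05, 0.3], [-0.05, 0.1, 3, 0.05, 0.3], [-0.05, 0.1, 4.2, 0.05, 0.3], [-0.05, 0.1, 5, 0.05, 0.3], [-0.05, 0.1, 5.25, 0.05, 0.3], [-0.05, 0.1, 5.3, 0.05, 0.3], [-0.05, 0.1, 5.3, 0.05, 0.3]])

```text
time_s: 17.15
ee_pos: [0.5443, -0.2127, -0.0075]
tcp_rot: [0.001, 0.764, 0.645, 0.0]
wrist_force: [0.2, 0.3, -0.6]
finger_gap: 0.0459
finger_force: 30.0
```

Request:
arm_command(series=[[0, 0, 0.06, 0, 0.3], [0, 0, 0.06, 0, 0.3], [0, 0, 0.06, 0, 0.62], [0, 0, 0.06, 0, 0.62], [0, 0, 0.06, 0, 0.62], [0, 0, -1, 0, 0.62], [0, 0, -2.5, 0, 0.62], [0, 0, -4, 0, 0.62], [0, 0, -5.5, 0, 0.62], [0, 0, -5.5, 0, 0.62]])

```text
time_s: 18.4
ee_pos: [0.545, -0.213, 0.2165]
tcp_rot: [0.003, 0.764, 0.645, 0.002]
wrist_force: [0.1, 0.8, -0.7]
finger_gap: 0.0577
finger_force: 0.0
```

Run:
```python
from h import *
go((.50,.20,.28,91.7),(.5205,.29,.18,12.7))
```

```text
t 18.40 pos [ 0.545  -0.213   0.2165] phi 80.32 gap 0.0577 ff 0.0 F [ 0.1  0.8 -0.7] tilt -1.000
[9.988, -2.839, -0.689, -1.138]
[12.296, -2.73, 1.807, 6.762]
```

Request:
arm_command(series=[[10, -2.8, -0.7, -1.1, 0.65], [10, -2.8, -0.7, -1.1, 0.65], [10, -2.8, -0.7, -1.1, 0.65], [10, -2.8, -0.7, -1.1, 0.65], [10, -2.8, -0.7, -1.1, 0.65], [10, -2.8, -0.7, -1.1, 0.65], [10, -2.8, -0.7, -1.1, 0.65], [10, -2.8, -0.7, -1.1, 0.65], [10, -2.8, -0.7, -1.1, 0.65], [10, -2.8, -0.7, -1.1, 0.65], [10, -2.8, -0.7, -1.1, 0.65]])

```text
time_s: 19.77
ee_pos: [0.5006, 0.1999, 0.2391]
tcp_rot: [0.0, 0.699, 0.715, -0.0]
wrist_force: [0.1, 0.3, 0.8]
finger_gap: 0.0606
finger_force: 0.0
```

Run:
```python
from h import *
c=cap('wrist','w5.png'); boxes(c,roi=(225,40,340,235))
go((.5205,.29,.18,12.7))
```

```text
px [276.  96.] ctr [520.2 290.4] long 43.2 short 36.5 longdir 103.4
px [227. 150.] ctr [468.  226.7] long 199.5 short 8.8 longdir 90.2
t 19.82 pos [0.5006 0.2    0.2391] phi 91.26 gap 0.0603 ff 0.0 F [ 0.4 -0.3 -0.6] tilt -1.000
[2.238, 0.548, 2.414, 7.856]
```

Request:
arm_command(series=[[2.2, 0.5, 0, 7.8, 0.68], [2.2, 0.5, 1, 7.8, 0.68], [2.2, 0.5, 2, 7.8, 0.68], [2.2, 0.5, 2.4, 7.8, 0.68], [2.2, 0.5, 2.4, 7.8, 0.68], [2.2, 0.5, 2.4, 7.8, 0.68], [2.2, 0.5, 2.4, 7.8, 0.68], [2.2, 0.5, 2.4, 7.8, 0.68], [2.2, 0.5, 2.4, 7.8, 0.68], [2.2, 0.5, 2.4, 7.8, 0.68]])

```text
time_s: 21.08
ee_pos: [0.5185, 0.289, 0.1432]
tcp_rot: [-0.0, 0.993, 0.117, 0.0]
wrist_force: [-1.0, 0.4, 0.2]
finger_gap: 0.0631
finger_force: 0.0
```

Run:
```python
from h import *
go((.5203,.2903,.089,13))
```

```text
t 21.07 pos [0.5185 0.289  0.1432] phi 13.39 gap 0.0631 ff 0.0 F [-1.   0.4  0.2] tilt -1.000
[0.052, -0.021, 2.292, 0.039]
```

Request:
arm_command(series=[[0.05, -0.02, 1.2, 0, 0.68], [0.05, -0.02, 2.2, 0, 0.68], [0.05, -0.02, 2.3, 0, 0.68], [0.05, -0.02, 2.3, 0, 0.68], [0.05, -0.02, 2.3, 0, 0.3], [0.05, -0.02, 2.3, 0, 0.3], [0.05, -0.02, 2.3, 0, 0.3], [0.05, -0.02, 2.3, 0, 0.3], [0.05, -0.02, 1.2, 0, 0.3], [0.05, -0.02, -0.3, 0, 0.3], [0.05, -0.02, -1.8, 0, 0.3], [0.05, -0.02, -1.8, 0, 0.3]])

```text
time_s: 22.58
ee_pos: [0.5215, 0.2911, 0.2209]
tcp_rot: [-0.001, 0.993, 0.116, 0.004]
wrist_force: [-0.5, -0.0, -1.3]
finger_gap: 0.0458
finger_force: 30.0
```

Run:
```python
from h import *
go((.5514,-.1673,.24,80.3))
```

```text
t 22.57 pos [0.5215 0.2911 0.2209] phi 13.32 gap 0.0458 ff 30.0 F [-0.5 -0.  -1.3] tilt -1.000
[-1.918, 11.325, 0.423, -6.698]
```

Request:
arm_command(series=[[-1.9, 11.3, 0.2, -6.7, 0.3], [-1.9, 11.3, 0.2, -6.7, 0.3], [-1.9, 11.3, 0.2, -6.7, 0.3], [-1.9, 11.3, 0.2, -6.7, 0.3], [-1.9, 11.3, 0.2, -6.7, 0.3], [-1.9, 11.3, 0.2, -6.7, 0.3], [-1.9, 11.3, 0.2, -6.7, 0.3], [-1.9, 11.3, 0.2, -6.7, 0.3], [-1.9, 11.3, 0.2, -6.7, 0.3], [-1.9, 11.3, 0.2, -6.7, 0.3], [-1.9, 11.3, 0.2, -6.7, 0.3], [-1.9, 11.3, 0.2, -6.7, 0.3]])

```text
time_s: 24.08
ee_pos: [0.5504, -0.166, 0.2072]
tcp_rot: [0.0, 0.764, 0.645, 0.0]
wrist_force: [0.1, -0.5, -1.1]
finger_gap: 0.0459
finger_force: 30.0
```

Run:
```python
from h import *
go((.5514,-.1673,.028,80.3))
a=cap('wrist','w6.png')['color']; b=cap('top','t6.png')['color'][60:225,200:400]
cv2.imwrite('pics/m6.png',np.hstack([cv2.resize(a,(440,330)),cv2.resize(b,(360,330))])[:,:,::-1])
```

```text
t 24.07 pos [ 0.5504 -0.166   0.2072] phi 80.40 gap 0.0459 ff 30.0 F [ 0.1 -0.5 -1.1] tilt -1.000
[-0.029, 0.028, 5.418, 0.01]
```

View pics/m6.png

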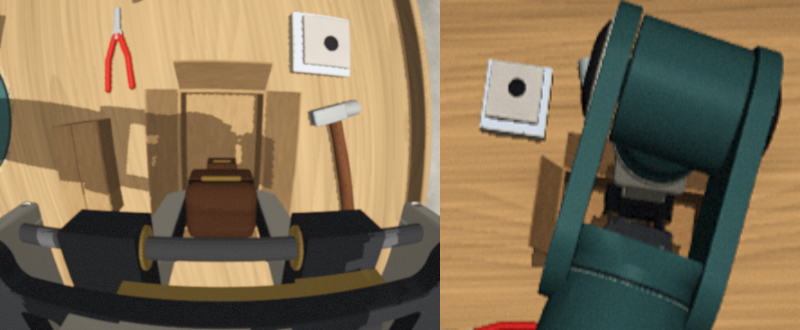

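Run:
```python
from h import *
c=cap('wrist')
# clasp and top edge of the box in the carton, on clasp/top heights
for px in [(244,184),(272,184),(258,184),(258,188)]:
    print(px,onz(c,px,.048,True).round(4),onz(c,px,.025,True).round(4))
```

```text
(244, 184) [ 0.532  -0.1811  0.048 ] [ 0.53   -0.1867  0.025 ]
(272, 184) [ 0.5667 -0.187   0.048 ] [ 0.5669 -0.1929  0.025 ]
(258, 184) [ 0.5493 -0.184   0.048 ] [ 0.5485 -0.1898  0.025 ]
(258, 188) [ 0.5485 -0.1892  0.048 ] [ 0.5475 -0.1952  0.025 ]
```

Request:
arm_command(series=[[0, 0, 1.5, 0, 0.3], [0, 0, 3, 0, 0.3], [0, 0, 4.2, 0, 0.3], [0, 0, 5, 0, 0.3], [0, 0, 5.3, 0, 0.3], [0, 0, 5.4, 0, 0.3], [0, 0, 5.45, 0, 0.3], [0, 0, 5.45, 0, 0.3]])

```text
time_s: 25.22
ee_pos: [0.5509, -0.1671, -0.0098]
tcp_rot: [0.001, 0.764, 0.645, 0.0]
wrist_force: [0.1, 0.4, 0.3]
finger_gap: 0.0459
finger_force: 30.0
```

Request:
arm_command(series=[[0, 0, 0, 0, 0.3], [0, 0, 0, 0, 0.62], [0, 0, 0, 0, 0.62], [0, 0, 0, 0, 0.62], [0, 0, -1, 0, 0.62], [0, 0, -2.5, 0, 0.62], [0, 0, -4, 0, 0.62], [0, 0, -5, 0, 0.62], [0, 0, -5, 0, 0.62]])

```text
time_s: 26.35
ee_pos: [0.5514, -0.1673, 0.1927]
tcp_rot: [0.002, 0.764, 0.645, 0.001]
wrist_force: [0.2, 0.4, -0.2]
finger_gap: 0.0576
finger_force: 0.0
```

Run:
```python
from h import *
go((.44,.19,.25,91.7),(.44,.19,.15,91.7))
```

```text
t 26.35 pos [ 0.5514 -0.1673  0.1927] phi 80.32 gap 0.0576 ff 0.0 F [ 0.2  0.4 -0.2] tilt -1.000
[8.337, -4.244, -0.523, -1.138]
[8.339, -4.257, 1.977, -1.138]
```

Request:
arm_command(series=[[8.3, -4.3, -0.5, -1.1, 0.24], [8.3, -4.3, -0.5, -1.1, 0.24], [8.3, -4.3, -0.5, -1.1, 0.24], [8.3, -4.3, -0.5, -1.1, 0.24], [8.3, -4.3, -0.5, -1.1, 0.24], [8.3, -4.3, -0.5, -1.1, 0.24], [8.3, -4.3, -0.5, -1.1, 0.24], [8.3, -4.3, -0.5, -1.1, 0.24], [8.3, -4.3, -0.5, -1.1, 0.24], [8.3, -4.3, -0.5, -1.1, 0.24]])

```text
time_s: 27.6
ee_pos: [0.437, 0.1882, 0.2089]
tcp_rot: [-0.0, 0.7, 0.715, -0.0]
wrist_force: [0.2, 0.3, 0.7]
finger_gap: 0.0222
finger_force: 0.0
```

Run:
```python
from h import *
c=cap('wrist')['color']; t=cap('top')['color'][50:225,70:370]
cv2.imwrite('pics/m7.png',np.hstack([cv2.resize(c,(373,280)),cv2.resize(t,(420,280))])[:,:,::-1])
c=cap('wrist'); cv2.imwrite('pics/w7.png',c['color'][:,:,::-1]); boxes(c,roi=(230,40,400,235))
go((.418,.2255,.16,91.7),(.418,.2255,.0865,91.7))
```

```text
px [275. 214.] ctr [460.2 153.3] long 45.9 short 16.3 longdir 93.0
px [274. 152.] ctr [458.2 221.6] long 86.1 short 18.1 longdir 94.7
px [273.  74.] ctr [449.9 300.4] long 52.5 short 4.0 longdir 91.3
t 27.75 pos [0.4368 0.1887 0.2091] phi 91.26 gap 0.0225 ff 0.0 F [-0.5  0.   0.1] tilt -1.000
[0.93, -0.45, 2.165, -0.044]
[0.93, -0.45, 4.003, -0.044]
```

View pics/m7.png

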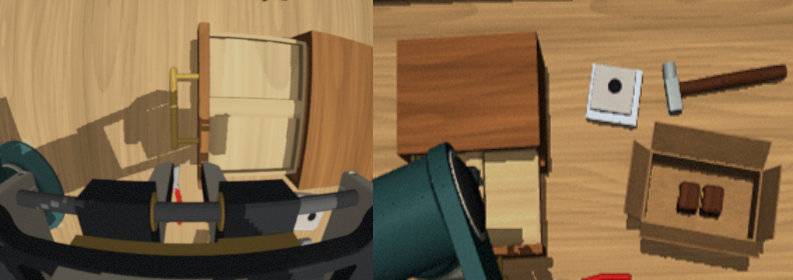

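The drawer is empty and both boxes stand side by side in the carton, at (689,198) and (712,200). Next I'll shut the drawer.

Request:
arm_command(series=[[0.93, -0.45, 2, 0, 0.24], [0.93, -0.45, 2, 0, 0.24], [0.93, -0.45, 2.2, 0, 0.24], [0.93, -0.45, 2.6, 0, 0.24], [0.93, -0.45, 3.1, 0, 0.24], [0.93, -0.45, 3.6, 0, 0.24], [0.93, -0.45, 3.95, 0, 0.24], [0.93, -0.45, 3.95, 0, 0.24], [0.93, -0.45, 3.95, 0, 0], [0.93, -0.45, 3.95, 0, 0], [0.93, -0.45, 3.95, 0, 0], [0.93, -0.45, 3.95, 0, 0]])

```text
time_s: 29.25
ee_pos: [0.4181, 0.2262, 0.0518]
tcp_rot: [0.0, 0.699, 0.715, 0.001]
wrist_force: [-0.7, -0.4, 6.2]
finger_gap: 0.0098
finger_force: 30.0
```

Request:
arm_command(series=[[0, 0.7, 0, 0, 0], [0, 1.4, 0, 0, 0], [0, 2.1, 0, 0, 0], [0, 2.8, 0, 0, 0], [0, 3.3, 0, 0, 0], [0, 3.6, 0, 0, 0], [0, 3.65, 0, 0, 0], [0, 3.65, 0, 0, 0]])

```text
time_s: 30.25
ee_pos: [0.5644, 0.2302, 0.0519]
tcp_rot: [-0.0, 0.699, 0.715, 0.001]
wrist_force: [0.8, 4.9, 4.8]
finger_gap: 0.0102
finger_force: 30.0
```

Request:
arm_command(series=[[0, 0.1, 0, 0, 0], [0, 0.2, 0, 0, 0], [0, 0.2, 0, 0, 0]])

```text
time_s: 30.62
ee_pos: [0.5663, 0.2302, 0.0515]
tcp_rot: [-0.004, 0.699, 0.716, -0.004]
wrist_force: [-51.9, -0.5, 29.7]
finger_gap: 0.0099
finger_force: 30.0
```

Request:
arm_command(series=[[0, -0.05, 0, 0, 0.23], [0, -0.08, 0, 0, 0.23], [0, -0.08, 0, 0, 0.23], [0, -0.08, 0, 0, 0.23], [0, -0.08, -1, 0, 0.23], [0, -0.08, -2.2, 0, 0.23], [0, -0.08, -3, 0, 0], [0, -0.08, -3, 0, 0]])

```text
time_s: 31.62
ee_pos: [0.5696, 0.2298, 0.174]
tcp_rot: [0.001, 0.699, 0.715, 0.002]
wrist_force: [-0.6, 0.6, -0.3]
finger_gap: 0.0062
finger_force: 0.0
```

Run:
```python
from h import *
c=cap('wrist','w8.png')
hsv=cv2.cvtColor(c['color'],cv2.COLOR_RGB2HSV); m=cv2.inRange(hsv,(20,130,70),(32,255,255)); m[230:]=0;m[:40]=0
ys,xs=np.nonzero(m)
for y in range(60,230,12):
    q=xs[ys==y]
    if len(q): print(y,q.min(),q.max(),onz(c,(q.min(),y),.105,True)[:2].round(4),onz(c,(q.max(),y),.105,True)[:2].round(4))
go()
```

```text
132 250 256 [0.5628 0.2837] [0.5682 0.2838]
144 249 291 [0.5621 0.2726] [0.6007 0.2737]
156 249 258 [0.5623 0.2614] [0.5706 0.2616]
168 249 256 [0.5625 0.2501] [0.569  0.2503]
180 249 257 [0.5627 0.2386] [0.5702 0.2388]
192 249 258 [0.5629 0.2269] [0.5714 0.2271]
204 249 257 [0.5631 0.2149] [0.5708 0.2151]
216 249 258 [0.5632 0.2026] [0.572  0.2028]
228 252 257 [0.5664 0.19  ] [0.5713 0.1902]
t 31.68 pos [0.569  0.2296 0.1719] phi 91.31 gap 0.0028 ff 0.0 F [-0.1  0.2 -0.4] tilt -1.000
```

The drawer is shut: the handle axis is at x≈0.567, 150 mm from its stop position. I'll start on the flaps with the left end flap.

```bash
cat >> h.py <<'E'
def ct(x,y,z,phi=80.3,a=np.radians(-9.7)):
    return (.5475+x*np.cos(a)-y*np.sin(a),-.190+x*np.sin(a)+y*np.cos(a),z,phi)
E
python3 - <<'E'
from h import *
go(ct(0,.185,.2),ct(0,.185,.085),ct(0,.07,.085),ct(0,.07,.07))
E
```

```text
t 31.68 pos [0.569  0.2296 0.1719] phi 91.31 gap 0.0028 ff 0.0 F [-0.1  0.2 -0.4] tilt -1.000
[-5.935, 0.106, 0.233, 1.101]
[-5.936, 0.102, 3.108, 1.101]
[-8.758, -0.447, 3.106, 1.101]
[-8.758, -0.448, 3.481, 1.101]
```

Request:
arm_command(series=[[-5.9, 0.1, 0, 1.1, 0], [-5.9, 0.1, 0, 1.1, 0], [-5.9, 0.1, 0, 1.1, 0], [-5.9, 0.1, 0, 1.1, 0], [-5.9, 0.1, 0, 1.1, 0], [-5.9, 0.1, 1, 1.1, 0], [-5.9, 0.1, 2, 1.1, 0], [-5.9, 0.1, 3, 1.1, 0], [-5.9, 0.1, 3.1, 1.1, 0], [-5.9, 0.1, 3.1, 1.1, 0]])

```text
time_s: 32.92
ee_pos: [0.5782, -0.0058, 0.0479]
tcp_rot: [0.0, 0.764, 0.645, 0.0]
wrist_force: [0.0, 0.1, 1.5]
finger_gap: 0.0007
finger_force: 0.0
```

Run:
```python
from h import *
go(ct(0,.07,.085),ct(0,.07,.069))
```

```text
t 32.92 pos [ 0.5782 -0.0058  0.0479] phi 80.35 gap 0.0007 ff 0.0 F [0.  0.1 1.5] tilt -1.000
[-2.918, 0.017, 0.009, 0.005]
[-2.918, 0.017, 0.409, 0.005]
```

Request:
arm_command(series=[[-0.5, 0, 0, 0, 0], [-1, 0, 0, 0, 0], [-1.5, 0, 0, 0, 0], [-2, 0, 0, 0, 0], [-2.5, 0, 0, 0, 0], [-2.9, 0, 0, 0, 0], [-2.9, 0, 0, 0, 0], [-2.9, 0, 0.2, 0, 0], [-2.9, 0, 0.35, 0, 0], [-2.9, 0, 0.4, 0, 0], [-2.9, 0, 0.4, 0, 0]])

```text
time_s: 34.3
ee_pos: [0.5584, -0.1203, 0.031]
tcp_rot: [-0.0, 0.764, 0.645, -0.0]
wrist_force: [-0.5, -0.1, 0.5]
finger_gap: 0.001
finger_force: 0.0
```

Request:
arm_command(series=[[0, 0, 0.05, 0, 0], [0, 0, 0.05, 0, 0]])

```text
time_s: 34.55
ee_pos: [0.5587, -0.1204, 0.0303]
tcp_rot: [0.0, 0.764, 0.645, 0.0]
wrist_force: [-4.7, 1.9, 13.6]
finger_gap: 0.0006
finger_force: 6.5
```

Run:
```python
from h import *
go(ct(0,.07,.19),ct(0,-.185,.19),ct(0,-.185,.085))
```

```text
t 34.55 pos [ 0.5587 -0.1204  0.0303] phi 80.34 gap 0.0006 ff 6.5 F [-4.7  1.9 13.6] tilt -1.000
[-0.011, 0.018, -3.054, 0.004]
[-6.386, 0.014, -3.056, 0.004]
[-6.386, 0.012, -0.431, 0.004]
```

Request:
arm_command(series=[[0, 0, -1.5, 0, 0], [0, 0, -3, 0, 0], [-1.5, 0, -3, 0, 0], [-3, 0, -3, 0, 0], [-4.5, 0, -3, 0, 0], [-6, 0, -3, 0, 0], [-6.4, 0, -3, 0, 0], [-6.4, 0, -3, 0, 0], [-6.4, 0, -1.6, 0, 0], [-6.4, 0, -0.43, 0, 0], [-6.4, 0, -0.43, 0, 0], [-6.4, 0, -0.43, 0, 0]])

```text
time_s: 36.05
ee_pos: [0.5166, -0.3726, 0.0487]
tcp_rot: [0.001, 0.764, 0.645, 0.0]
wrist_force: [0.4, -0.5, 0.9]
finger_gap: 0.0003
finger_force: 0.0
```

Run:
```python
from h import *
go(ct(0,-.07,.085),ct(0,-.07,.069))
```

```text
t 36.05 pos [ 0.5166 -0.3726  0.0487] phi 80.38 gap 0.0003 ff 0.0 F [ 0.4 -0.5  0.9] tilt -1.000
[2.881, -0.003, 0.028, 0.008]
[2.881, -0.004, 0.428, 0.008]
```

Request:
arm_command(series=[[0.5, 0, 0, 0, 0], [1, 0, 0, 0, 0], [1.5, 0, 0, 0, 0], [2, 0, 0, 0, 0], [2.5, 0, 0, 0, 0], [2.9, 0, 0, 0, 0], [2.9, 0, 0, 0, 0], [2.9, 0, 0.2, 0, 0], [2.9, 0, 0.35, 0, 0], [2.9, 0, 0.43, 0, 0], [2.9, 0, 0.43, 0, 0]])

```text
time_s: 37.42
ee_pos: [0.5349, -0.2591, 0.0303]
tcp_rot: [0.0, 0.764, 0.645, 0.0]
wrist_force: [-6.7, 4.4, 17.5]
finger_gap: 0.0006
finger_force: 8.6
```

Request:
arm_command(series=[[0, 0, 0.05, 0, 0], [0, 0, 0.05, 0, 0]])

```text
time_s: 37.67
ee_pos: [0.5351, -0.2591, 0.0299]
tcp_rot: [0.0, 0.764, 0.645, 0.0]
wrist_force: [-14.4, 7.6, 33.3]
finger_gap: 0.0006
finger_force: 16.1
```

Run:
```python
from h import *
go(ct(0,-.07,.19),ct(-.145,0,.19),ct(-.145,0,.09))
```

```text
t 37.67 pos [ 0.5351 -0.2591  0.0299] phi 80.29 gap 0.0006 ff 16.1 F [-14.4   7.6  33.3] tilt -1.000
[0.005, 0.017, -3.066, -0.001]
[1.755, -3.608, -3.07, -0.001]
[1.755, -3.611, -0.57, -0.001]
```

Request:
arm_command(series=[[0, 0, -1.5, 0, 0], [0, 0, -3, 0, 0], [0.7, -1.4, -3, 0, 0], [1.4, -2.8, -3, 0, 0], [1.75, -3.6, -3, 0, 0], [1.75, -3.6, -3, 0, 0], [1.75, -3.6, -3, 0, 0], [1.75, -3.6, -1.6, 0, 0], [1.75, -3.6, -0.6, 0, 0], [1.75, -3.6, -0.6, 0, 0], [1.75, -3.6, -0.6, 0, 0]])

```text
time_s: 39.05
ee_pos: [0.4056, -0.1661, 0.0527]
tcp_rot: [0.0, 0.764, 0.645, 0.0]
wrist_force: [-0.3, -0.2, 0.7]
finger_gap: 0.0002
finger_force: 0.0
```

Run:
```python
from h import *
go(ct(-.036,0,.09),ct(-.036,0,.073))
a=cap('wrist','w9.png')['color'];b=cap('side','s9.png')['color'][100:250,150:350]
cv2.imwrite('pics/m9.png',np.hstack([cv2.resize(a,(400,300)),cv2.resize(b,(400,300))])[:,:,::-1])
```

```text
t 39.05 pos [ 0.4056 -0.1661  0.0527] phi 80.31 gap 0.0002 ff 0.0 F [-0.3 -0.2  0.7] tilt -1.000
[0.007, 2.697, 0.006, 0.001]
[0.007, 2.697, 0.431, 0.001]
```

View pics/m9.png

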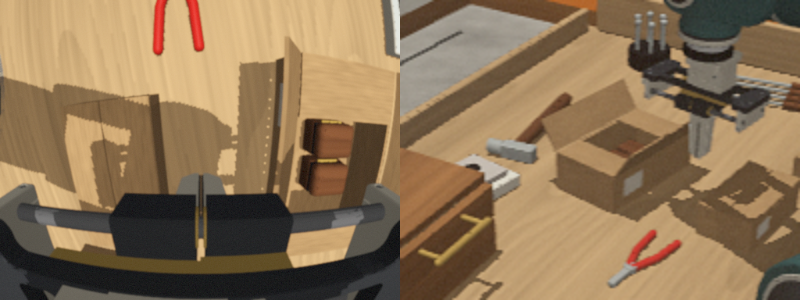

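Both end flaps are flat, the boxes are in, and the long flaps are still open. Now the near long flap.

Request:
arm_command(series=[[0, 0.5, 0, 0, 0], [0, 1, 0, 0, 0], [0, 1.5, 0, 0, 0], [0, 2, 0, 0, 0], [0, 2.4, 0, 0, 0], [0, 2.7, 0, 0, 0], [0, 2.7, 0, 0, 0], [0, 2.7, 0.2, 0, 0], [0, 2.7, 0.35, 0, 0], [0, 2.7, 0.44, 0, 0], [0, 2.7, 0.44, 0, 0]])

```text
time_s: 40.52
ee_pos: [0.5109, -0.1835, 0.0341]
tcp_rot: [-0.0, 0.764, 0.645, -0.0]
wrist_force: [-6.0, 2.4, 11.2]
finger_gap: 0.0003
finger_force: 5.4
```

Request:
arm_command(series=[[0, 0, 0.04, 0, 0], [0, 0, 0.04, 0, 0]])

```text
time_s: 40.78
ee_pos: [0.5109, -0.1836, 0.0339]
tcp_rot: [0.0, 0.764, 0.645, -0.0]
wrist_force: [-12.6, 5.4, 25.7]
finger_gap: 0.0002
finger_force: 12.8
```

Run:
```python
from h import *
go(ct(-.036,0,.19),ct(.15,0,.19),ct(.15,0,.09))
```

```text
t 40.77 pos [ 0.5109 -0.1836  0.0339] phi 80.32 gap 0.0002 ff 12.8 F [-12.6   5.4  25.7] tilt -1.000
[-0.004, 0.028, -2.966, 0.002]
[-0.006, 4.678, -2.966, 0.002]
[-0.006, 4.678, -0.466, 0.002]
```

Request:
arm_command(series=[[0, 0, -1.5, 0, 0], [0, 0, -3, 0, 0], [0, 1.5, -3, 0, 0], [0, 3, -3, 0, 0], [0, 4.4, -3, 0, 0], [0, 4.7, -3, 0, 0], [0, 4.7, -3, 0, 0], [0, 4.7, -1.6, 0, 0], [0, 4.7, -0.5, 0, 0], [0, 4.7, -0.5, 0, 0], [0, 4.7, -0.5, 0, 0]])

```text
time_s: 42.15
ee_pos: [0.6968, -0.2155, 0.0549]
tcp_rot: [0.001, 0.764, 0.645, 0.001]
wrist_force: [0.0, 0.3, -0.1]
finger_gap: 0.0005
finger_force: 0.0
```

Run:
```python
from h import *
go(ct(.036,0,.09),ct(.036,0,.073))
```

```text
t 42.15 pos [ 0.6968 -0.2155  0.0549] phi 80.31 gap 0.0005 ff 0.0 F [ 0.   0.3 -0.1] tilt -1.000
[-0.0, -2.887, 0.051, 0.001]
[-0.0, -2.888, 0.476, 0.001]
```

Request:
arm_command(series=[[0, -0.5, 0, 0, 0], [0, -1, 0, 0, 0], [0, -1.5, 0, 0, 0], [0, -2, 0, 0, 0], [0, -2.5, 0, 0, 0], [0, -2.85, 0, 0, 0], [0, -2.85, 0, 0, 0], [0, -2.85, 0.2, 0, 0], [0, -2.85, 0.35, 0, 0], [0, -2.85, 0.46, 0, 0], [0, -2.85, 0.46, 0, 0]])

```text
time_s: 43.52
ee_pos: [0.5841, -0.196, 0.0341]
tcp_rot: [-0.0, 0.764, 0.645, -0.0]
wrist_force: [-7.8, 2.2, 13.4]
finger_gap: 0.0009
finger_force: 6.9
```

Request:
arm_command(series=[[0, 0, 0.06, 0, 0], [0, 0, 0.06, 0, 0]])

```text
time_s: 43.78
ee_pos: [0.5843, -0.1961, 0.0338]
tcp_rot: [0.0, 0.764, 0.645, -0.0]
wrist_force: [-19.4, 6.7, 33.6]
finger_gap: 0.0004
finger_force: 17.0
```

Both long flaps are pressed flat. I'll retreat well clear and check the result.

Request:
arm_command(series=[[0, 0, -1.5, 0, 0], [0, 0, -3, 0, 0], [0, 0, -4.5, 0, 0], [-5, -3, -4.5, 0, 0], [-5, -3, -4.5, 0, 0], [-5, -3, -4.5, 0, 0], [-5, -3, -4.5, 0, 0], [-5, -3, -4.5, 0, 0], [-5, -3, -4.5, 0, 0]])

```text
time_s: 44.9
ee_pos: [0.4325, -0.3729, 0.2107]
tcp_rot: [-0.0, 0.764, 0.645, 0.0]
wrist_force: [0.1, 0.8, -0.2]
finger_gap: 0.0005
finger_force: 0.0
```

Run:
```python
from h import *
go()
a=cap('top','t10.png')['color'][50:240,70:400];b=cap('side','s10.png')['color'][120:280,60:320]
cv2.imwrite('pics/m10.png',np.hstack([cv2.resize(a,(400,260)),cv2.resize(b,(400,260))])[:,:,::-1])
```

```text
t 44.90 pos [ 0.4325 -0.3729  0.2107] phi 80.31 gap 0.0005 ff 0.0 F [ 0.1  0.8 -0.2] tilt -1.000
```

View pics/m10.png

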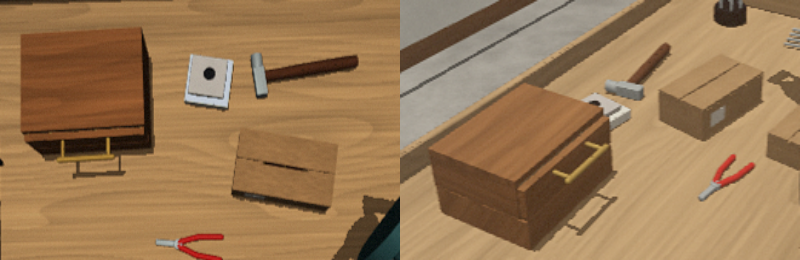

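The drawer is shut, the carton at (285,168) is flat and closed, and the pliers, hammer and brick haven't moved.

```bash
python3 -c "
from workcell import r
print(r.job_done())"
```

```text
the job is handed in; nothing more can be done
None
```

I moved both ring boxes (only two were in the drawer) into the carton side by side, shut the drawer, closed the carton with the end flaps first and then the long flaps, left the tools and brick untouched, and handed the job in at about 45 s; no verdict came back.

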